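# Clamp the lid of the anaerobic culture jar

### The job

The culture jar is loaded and its lid is on, but not yet clamped. Using the fingers only to push, swing the steel clamp strap round over the lid until its free end is fully home in the slot of the keeper block, and only then push the cam lever down as far as it goes, so that the rubber foot presses the lid onto its gasket. Nothing is to be picked up: leave the lid seated, and leave the vial, stopper and bottle beside the jar where they stand.

Things in the scene. Friction and masses are not known exactly. Their poses are not given: they have to be found in the camera images.
- culture_jar: Jar unit, fixed to the worktop: grey base plate 130 mm (its x) by 220 mm (its y), top at 14 mm; in its middle an open aluminium jar, 127 mm across at the rim, black gasket on top at 67 mm; steel pivot post (diameter 18 mm, top at 110 mm) at y = +85 mm, keeper block at y = -86 mm. Origin: middle of the underside, on the worktop; z up. All heights here are above the worktop.
- keeper_slot (a point): Middle of the slot in the steel keeper block, 98 mm up. The block is 20 mm wide along the jar unit's y, reaches 25 mm to its -x and 20 mm to its +x from here, and is 118 mm high. The slot (90 to 106 mm up) opens to the jar unit's +x; the strap's end swings into it from there.
- jar_mouth (a point): Middle of the jar's mouth, at the height of the gasket's top (67 mm above the worktop).
- lid: Loose round lid lying on the jar, about 250 g: clear plate, diameter 124 mm, top at 75 mm, with a steel boss (diameter 34 mm, top at 78 mm) in its middle and two capped vent stubs (tops at 85 mm) at its x = -34 mm, y = +/-22 mm. A spigot under it sits in the mouth with 3 mm play. Origin: centre of the plate's underside, on the gasket; z up.
- strap_pivot (a point): Point on the upright axis of the pivot post at the strap's mid-height (98 mm above the worktop); the strap turns about it.
- clamp_strap (a joint): Angle of the clamp strap, a flat steel bar 26 mm wide, 92 to 104 mm up, its round free end 179 mm from the pivot axis. 0 = home against a stop: along the jar unit's -y, across the lid, end in the keeper. Grows to 1.9 rad as it opens, anticlockwise from above (1.57: along the jar unit's +x). Moves against light friction (about 1 N) and stays where it is left.
- strap_push (a point): Point on the strap's long edge face that trails when it closes (the face to push on), 118 mm from the pivot axis, at mid-thickness (98 mm up) and 13 mm off the strap's centre line. With the strap home, a finger here stands over the lid.
- lever_pivot (a point): Axis of the cam lever, on the strap 85 mm from the pivot post's axis, between two steel cheeks (25 mm wide overall, 24 mm long, tops at 130 mm); 118 mm above the worktop. With the strap home it lies over the lid's middle.
- cam_lever (a joint): Angle of the cam lever, a black handle 20 mm wide, 8 mm thick, reaching 72 mm from its axis towards the pivot post. 0 = up, 52 degrees above the strap; 0.87 rad = down on its stop, lying along the strap, upper face about 123 mm up. Turns about a level axis across the strap, needs about 3 to 6 N pushed down 35 to 60 mm from its axis, stays where it is left.
- lever_tip (a point): Point in the middle of the lever handle's end, 62 mm from the lever's axis (mid-thickness, 4 mm under its upper face).
- pressure_foot: Round black rubber foot (diameter 24 mm) under the strap, below the lever's axis; the cam drives it down 4.2 mm as the lever goes down. Lever up: its underside is 80 mm up, 2 mm over the lid's boss. Lever down: it presses the boss with about 13 N. Lowered too early it catches on the boss. Origin: below the foot at worktop height, z up; it sinks with the foot.
- sample_vial: Bystander: small open vial, diameter 28 mm, 57 mm high, standing near the jar unit. Origin: middle of its underside.
- stopper: Bystander: dark rubber stopper, diameter 29 mm, 24 mm high, standing near the jar unit. Origin: middle of its underside.
- dropper_bottle: Bystander: brown dropper bottle, diameter 34 mm, 100 mm high, standing beyond the keeper's end of the jar unit. Origin: middle of its underside.

How it is judged:
On the way, in this order (a step that is already met when the one before it is completed fails the run):
1. the strap is home in the keeper with the cam lever still up (value of joint clamp_strap below 0.05 rad and value of joint cam_lever below 0.45 rad), for 0.2 s.
2. the cam lever is down and the foot presses the lid (value of joint clamp_strap below 0.05 rad and value of joint cam_lever above 0.78 rad and contact force between pressure_foot and lid above 4 N), for 0.2 s.
At the end, for the whole second after the job is handed in: The strap is within 0.05 rad of home (about 9 mm at its free end), the cam lever is at 0.78 rad or more of its 0.87, the rubber foot presses the lid with more than 4 N, and the lid lies flat at rest on the gasket, within 5 mm of the mouth's middle (all of step 2 and horizontal distance between lid and jar_mouth below 0.005 m and angle between lid's own z axis and vertical below 0.03 rad and distance between lid and jar_mouth below 0.006 m and linear speed of lid below 0.01 m/s); the robot touches nothing.
It fails at once if the cam lever is pushed down before the strap is home (value of joint clamp_strap above 0.1 rad and value of joint cam_lever above 0.5 rad).
It fails at once if the lid is lifted or tipped off its seat (z of lid in the frame of jar_mouth above 0.006 m or angle between lid's own z axis and vertical above 0.1 rad).
It fails at once if the sample vial is moved, lifted or tipped (distance of sample_vial from where it was at the start of the episode above 0.02 m or angle between sample_vial's own z axis and vertical above 0.3 rad).
It fails at once if the stopper is moved, lifted or tipped (distance of stopper from where it was at the start of the episode above 0.02 m or angle between stopper's own z axis and vertical above 0.3 rad).
It fails at once if the dropper bottle is moved, lifted or tipped (distance of dropper_bottle from where it was at the start of the episode above 0.02 m or angle between dropper_bottle's own z axis and vertical above 0.3 rad).
It also fails if it takes over 51 s, if anything falls off the work surface, if the arm or the gripper's body presses on something with over 40 N, if the wrist force passes 120 N, or if a joint passes its speed limit or range.

### The arm

A 7-joint arm with a two-finger parallel gripper is mounted at the origin on a cart in front of the work surface, level with it; the furniture and walls round the work are solid. World frame = base frame: x ahead of the robot, y to its left, z up, the work surface at z = 0. Lengths are in m, angles in rad, forces in N, time in s.
With the tool pointing down it reaches from about 0.425 to 0.925 m from the base axis. Payload 6.8 kg.
Tool frame: the origin (TCP) lies between the finger pads; the fingertips stand 14 mm ahead of it and the grasp point (between the pads) lies 5 mm behind it; z points along the fingers, y is the line along which they close (so a half turn about z gives the same grasp; the last joint's range is limited). The gripper opens to 85 mm and grips with 20 to 120 N. Pads are 22 mm wide; open, the fingers measure 114 mm over their backs; the gripper's body (76 mm by 85 mm) begins 54 mm behind the grasp point. The pads swing forward as they close: fully open they stand 13 mm farther back than shut.
Start: joints at [1.142, 0.477, 0.022, 1.555, -0.011, 1.109, -0.083], TCP at [0.213, -0.641, 0.245] pointing down, gripper open.
Joint ranges: [-2.96, 2.96], [-0.34, 2.1], [-1.41, 1.46], [0.24, 2.44], [-1.37, 4.51], [0.17, 1.92], [-2.96, 2.96]. Speed limits (rad/s): [2.39, 2.39, 3.14, 3.14, 3.14, 3.14, 3.14].

### API

Orientations are given as a rotation vector (axis times angle).
In Python, from bench import r, eyes, ticket gives the robot as it stands. The module is installed in compiled form; this text tells all that it offers.
- The arm moves only by the tool arm_command, never from a script. Its argument "plan" is text: rows parted by semicolons, each of 4 numbers parted by spaces: the shift along the tool's x, y, z in m, then the turn about the tool's z in degrees. In form: tx ty tz yaw; .... A call has 1 to 20 rows; each row shifts and turns the commanded pose from where the row before left it, along the tool's axes as they then stand; what a row does not reach is not made up. A row lasts 1/8 s, in which the tool goes at most 62.5 mm and 10.7 degrees, less where a joint would pass 70% of its speed; a pose out of reach is approached as far as the arm can. A call is refused whole if a number of a shift passes 0.0625 or a number of a turn 10.7, either way. A call with a gripper value outside its range is refused whole. "hand" is the closure, from -1 (fully open) to 1 (shut), set as the call begins (left out, the last holds). The fingers move at their own pace and stop on an object; "grip_force" is the grip in N (left out, the last holds). Time passes only in rows, so rows that do not move let the fingers close. It gives the time, the measured TCP pose, the force, the opening and the grip force at its end, in the units of the state.
- r.get_obs(): the state, without advancing time (a new reading comes with each control period).
- eyes.grab_frame(name): name is "scene" or "top"; returns (picture, depth): 384x512x3 uint8, red, green, blue; 384x512 float32, m along the optical axis (not along the pixel's ray), 0 where there is no reading.
- eyes.calibration(name): a dict with "fov_y" (degrees; the focal length in pixels is half the picture's height over the tangent of half this angle, whatever the lens; pixels are square), "cx", "cy" (the principal point, pixels), "k1" (the pictures are not rectified: a ray, as slopes to the right and down, at radius r is drawn at 1 + k1 r^2 times it, then the intrinsics apply), "origin" and "attitude" of the camera in the world. Camera axes: x right, y up, looking along -z (the intrinsics and any distortion apply to the point x, -y, -z); pixel columns grow to the right and rows downward; lengths in m; the calibration is good to about 2 mm. A picture is of the moment at which its call begins. calibration takes no time and is no camera call.
- ticket.hand_in(): hands the job in; it is judged then, once.
The state is a dict: "clock": time; "joints": joint angles; "qvel": joint speeds; "tau": joint torques, N m; "tcp_pos": TCP position; "orientation": TCP orientation; "contact_force": force on the tool from outside, world axes, zero at the start; "moment": the same for the moment, N m; "grip_width": finger opening in m; "gripper_force": force on a finger pad.
Only numpy, scipy, OpenCV 4.12 (cv2) and the standard library are available. Lean on these libraries where they do the work, as an engineer would, in place of code of your own. Each camera call takes 0.05 s, during which the arm holds its last target. There are 200 camera calls.

## Working session

There is one attempt and no reset: what is moved stays moved. The work goes in short steps, Python scripts to look and compute and a tool call to move; the robot and the scene stay as the last step left them, time stands still between calls to the robot, and variables do not carry over. Pictures are saved under pics/ and viewed, at most 10 in all, crops included, and the job is handed in when it is done.

Besides the shell and the picture viewer there is one more tool, called after "Call:" by a JSON object that holds its "name" and its "arguments", one argument or row to a line. arm_command: Moves the arm, as the interface text tells. Its arguments: {"type":"object","properties":{"plan":{"type":"string"},"hand":{"type":"number"},"grip_force":{"type":"number"}},"required":["plan"]}

```bash
mkdir -p pics; cat > h.py <<'E'
import numpy as np,cv2
from bench import r,eyes,ticket
from scipy.spatial.transform import Rotation as R
def att(c):
    a=np.array(c['attitude'],float)
    return a if a.shape==(3,3) else (R.from_rotvec(a).as_matrix() if a.size==3 else R.from_quat(a).as_matrix())
def K(c):
    f=192/np.tan(np.radians(c['fov_y'])/2); return np.array([[f,0,c['cx']],[0,f,c['cy']],[0,0,1]]),np.array([c['k1'],0,0,0.])
def ray(c,uv):
    k,d=K(c); p=cv2.undistortPoints(np.array(uv,float).reshape(-1,1,2),k,d).reshape(-1,2)
    return np.c_[p[:,0],-p[:,1],-np.ones(len(p))]@att(c).T
def onz(c,uv,z):
    v=ray(c,uv);o=np.array(c['origin']);return o+v*((z-o[2])/v[:,2])[:,None]
def cloud(c,D):
    v,u=np.mgrid[:384,:512];d=ray(c,np.c_[u.ravel(),v.ravel()]);return (np.array(c['origin'])+d*D.ravel()[:,None]).reshape(384,512,3)
E
python3 - <<'E'
from h import *
for n in('scene','top'):
    p,d=eyes.grab_frame(n);c=eyes.calibration(n);print(n,c)
    cv2.imwrite(f'pics/{n}0.png',p[:,:,::-1]);np.savez(f'{n}0.npz',p=p,d=d)
o=r.get_obs();print(o)
E
```

```text
scene {'fov_y': 52.31546275149385, 'cx': 259.8026197463136, 'cy': 193.18260569924348, 'k1': -0.13846113856843698, 'origin': array([ 0.00736318, -0.43854692,  0.50868719]), 'attitude': array([ 1.07768129, -0.35757621, -0.61173995])}
top {'fov_y': 52.51507353139498, 'cx': 252.31537715671584, 'cy': 190.90443626293285, 'k1': 0.02552179254555701, 'origin': array([0.35947294, 0.19387829, 0.96776849]), 'attitude': array([ 0.05321194, -0.10951064, -1.59595897])}
{'clock': 0.1, 'joints': array([ 1.14191716,  0.47770564,  0.02238472,  1.55629395, -0.01145882,
        1.10926321, -0.08310172]), 'qvel': array([-0.00074466, -0.00122325, -0.00119143, -0.00336493,  0.00080992,
        0.00059998, -0.00026514]), 'tau': array([ 4.55495450e-03, -5.97752988e+01,  1.61363773e+00, -2.81953132e+01,
        1.28007613e-02,  5.00617418e-03,  3.48394209e-06]), 'tcp_pos': array([ 0.21264345, -0.6401382 ,  0.2444564 ]), 'orientation': array([-3.09980315e+00, -5.01483581e-01,  6.42237714e-04]), 'contact_force': array([-0.28794526, -0.42953526,  1.06453627]), 'moment': array([ 0.03013423, -0.00902152, -0.01935617]), 'gripper_force': 0.0, 'grip_width': 0.08538637412759442}
```

View pics/top0.png

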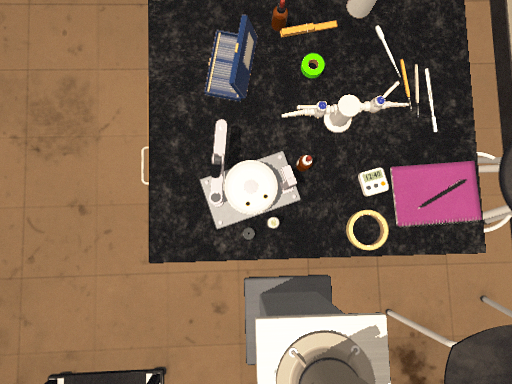

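View pics/scene0.png

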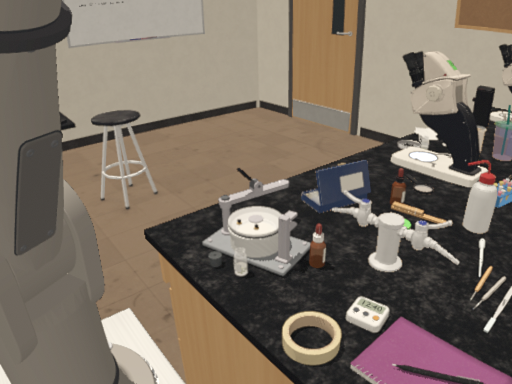

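The top view shows the jar at about (250,187), pivot post (216,199), strap to (221,122), keeper (290,178), stopper (249,233), vial (273,222) and bottle (304,162). The scene view shows the strap swung open with its lever up. Next I'll measure these from depth and rays.

```bash
python3 - <<'E'
from h import *
z=np.load('top0.npz');c=eyes.calibration('top');P=cloud(c,z['d'])
cv2.imwrite('pics/crop.png',cv2.resize(z['p'][105:250,185:330,::-1],None,fx=4,fy=4,interpolation=cv2.INTER_CUBIC))
X,Y,Z=P[...,0],P[...,1],P[...,2]
u0=(slice(105,250),slice(185,330))
print('table z',np.median(Z[200:205,330:345]))
def comp(lo,hi,n=10):
    m=np.zeros((384,512),np.uint8);m[u0]=((Z>lo)&(Z<hi))[u0]
    k,l,s,ce=cv2.connectedComponentsWithStats(m)
    for i in range(1,k):
        if s[i,4]>=n:
            q=l==i;print((lo,hi),s[i].tolist(),ce[i].round(1),np.round([X[q].mean(),Y[q].mean(),np.median(Z[q])],4))
comp(.006,.02,100);comp(.02,.03);comp(.045,.06);comp(.068,.08);comp(.085,.108);comp(.11,.2,4)
z2=np.load('scene0.npz');c2=eyes.calibration('scene');P2=cloud(c2,z2['d'])
for uv in[(226,203),(288,183),(240,191),(255,183),(287,222),(240,255),(215,260),(318,230),(256,222)]:
    print(uv,P2[uv[1],uv[0]].round(4))
cv2.imwrite('pics/scrop.png',cv2.resize(z2['p'][150:290,190:340,::-1],None,fx=4,fy=4,interpolation=cv2.INTER_CUBIC))
E
```

```text
table z 0.0008090691782423054
(0.006, 0.02) [200, 151, 101, 78, 1741] [250.4 193.4] [0.452  0.1628 0.0147]
(0.02, 0.03) [280, 181, 13, 12, 42] [284.5 187.5] [0.4635 0.0795 0.0213]
(0.02, 0.03) [220, 198, 4, 7, 12] [222.  201.3] [0.4334 0.2331 0.0213]
(0.02, 0.03) [243, 227, 12, 12, 111] [248.5 232.6] [0.356  0.171  0.0248]
(0.045, 0.06) [299, 155, 14, 14, 73] [304.  162.7] [0.5185 0.0342 0.0537]
(0.045, 0.06) [269, 217, 11, 10, 45] [273.4 221.6] [0.3802 0.1123 0.0508]
(0.068, 0.08) [282, 114, 7, 3, 12] [284.3 115.1] [0.6287 0.0802 0.0778]
(0.068, 0.08) [303, 155, 10, 10, 41] [306. 160.] [0.5209 0.0332 0.0754]
(0.068, 0.08) [224, 160, 54, 53, 2150] [250.4 185.9] [0.4634 0.1646 0.0758]
(0.085, 0.108) [289, 105, 41, 12, 191] [311.7 111.8] [0.6296 0.0189 0.0965]
(0.085, 0.108) [214, 119, 13, 37, 394] [220.2 137.2] [0.572  0.2307 0.1046]
(0.085, 0.108) [306, 155, 6, 6, 30] [308.6 157.6] [0.5222 0.0309 0.0982]
(0.085, 0.108) [209, 165, 15, 40, 285] [216.9 186.4] [0.4607 0.2403 0.1044]
(0.085, 0.108) [281, 169, 9, 18, 31] [284.4 177.9] [0.4777 0.0874 0.0914]
(0.11, 0.2) [297, 105, 31, 8, 148] [313.5 107.1] [0.6309 0.0204 0.1266]
(0.11, 0.2) [211, 153, 14, 25, 243] [216.8 164.6] [0.503  0.2373 0.1441]
(0.11, 0.2) [282, 165, 15, 21, 185] [289.1 175. ] [0.4808 0.0795 0.1148]
(0.11, 0.2) [211, 192, 9, 10, 39] [215.2 197. ] [0.4364 0.2441 0.111 ]
(226, 203) [0.431  0.2294 0.1002]
(288, 183) [ 0.7592  0.38   -0.0008]
(240, 191) [ 1.503   1.7151 -0.752 ]
(255, 183) [0.5132 0.2266 0.1263]
(287, 222) [0.469  0.0654 0.1088]
(240, 255) [0.3748 0.1014 0.0514]
(215, 260) [0.3489 0.1587 0.0193]
(318, 230) [0.5177 0.0247 0.0893]
(256, 222) [0.4557 0.1514 0.0757]
```

View pics/crop.png

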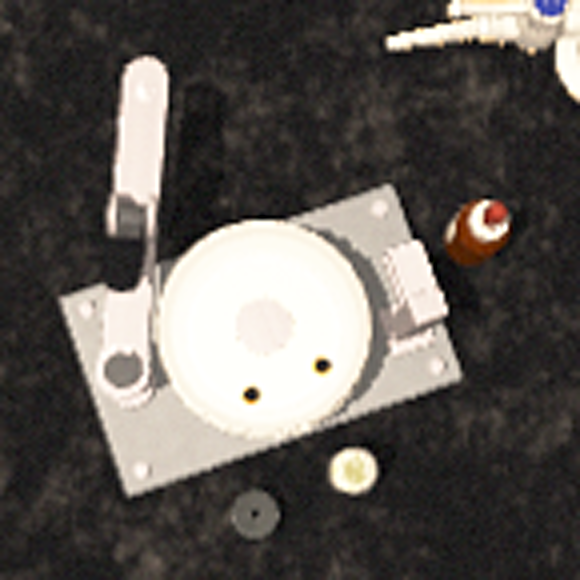

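View pics/scrop.png

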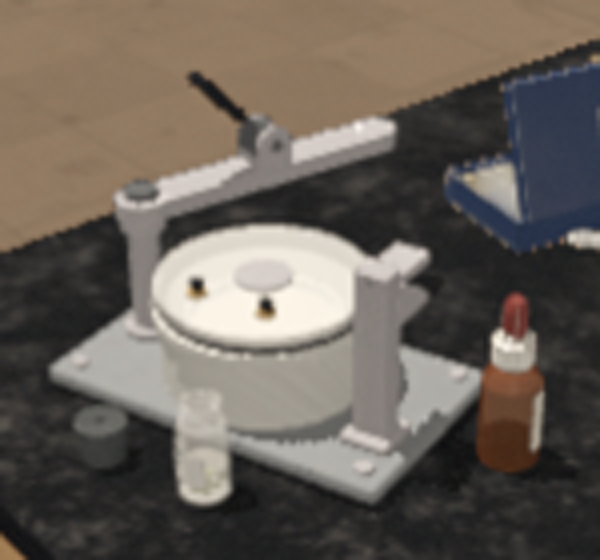

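The crop shows the plate's corners, pivot (125,370 in the crop), the strap running up, the keeper's open side facing the strap and the lever up. Now I'll fit the axes.

```bash
cat > fit.py <<'E'
from h import *
def strap(P,hi=.1085):
    X,Y,Z=P[...,0],P[...,1],P[...,2]
    m=(Z>.1)&(Z<hi)&(X>.3)&(X<.65)&(Y>.06)&(Y<.3)
    return P[m]
E
python3 - <<'E'
from fit import *
z=np.load('top0.npz');c=eyes.calibration('top');P=cloud(c,z['d']);X,Y,Z=P[...,0],P[...,1],P[...,2]
# plate corners on z=14mm from crop picture
cr=np.array([(62,298),(389,184),(461,379),(129,496)])/4+[185,105]-.375
q=onz(c,cr,.014);print(q.round(4));print('centre',q.mean(0))
print('yaw',np.degrees(np.arctan2(*( (q[1]-q[0]+q[2]-q[3])[[1,0]]))),np.linalg.norm(q[1]-q[0]),np.linalg.norm(q[2]-q[1]))
m=((Z>.072)&(Z<.079)&(X>.38)&(X<.54)&(Y>.09)&(Y<.24))[:,:];L=P[m][:,:2].astype(np.float32)
(e,rad)=cv2.minEnclosingCircle(L);print('lid',e,rad)
piv=onz(c,[[127/4+185-.4,370/4+105-.4]],.110)[0];print('pivot',piv)
S=P[(Z>.101)&(Z<.108)&(X>.53)&(X<.66)&(Y>.2)&(Y<.27)]
far=onz(c,[[146/4+185-.4,57/4+105-.4]],.104)[0];print('tip',far,np.linalg.norm(far[:2]-piv[:2]))
v=cv2.fitLine(S[:,:2].astype(np.float32),cv2.DIST_HUBER,0,.001,.001).ravel();print('strap',v,np.degrees(np.arctan2(v[1],v[0])))
hh=(Z>.09)&(X>.4)&(X<.75)&(Y>.25)&(Y<.45);print('tall near',P[hh][::20].round(3))
c2=eyes.calibration('scene');P2=cloud(c2,np.load('scene0.npz')['d'])
b=(P2[...,2]>.06)&(P2[...,0]>.45)&(P2[...,0]<.8)&(P2[...,1]>.24)&(P2[...,1]<.45);print(b.sum(),P2[b].min(0) if b.any() else '',P2[b].max(0) if b.any() else '')
E
```

```text
[[0.4902 0.286  0.014 ]
 [0.5571 0.0816 0.014 ]
 [0.4339 0.0415 0.014 ]
 [0.3678 0.2472 0.014 ]]
centre [0.46224566 0.16407098 0.014     ]
yaw -72.03625420328432 0.2150306071066247 0.12958202914756373
lid (0.4633638262748718, 0.16416704654693604) 0.06194135174155235
pivot [0.43620078 0.24168363 0.11      ]
tip [0.61455221 0.2278032  0.104     ] 0.17889074320814904
strap [ 0.99518543 -0.09801009  0.5722505   0.23075065] -5.624594
tall near [[0.482 0.251 0.105]
 [0.459 0.251 0.105]
 [0.442 0.258 0.104]
 [0.431 0.256 0.103]]
105 [0.45076506 0.24011909 0.10100684] [0.59377474 0.25509696 0.17032406]
```

Call:
{"name": "arm_command", "arguments": {
  "plan": "0.03 -0.02 0 0;0.04 -0.027 0 0;0.04 -0.027 0 0;0.04 -0.027 0 0;0.04 -0.027 0 0;0.04 -0.027 0 0;0.04 -0.027 0 0;0.04 -0.027 0 0;0.04 -0.027 0 0;0.04 -0.027 0 0;0.024 -0.01 0 0;0 0 0 0",
  "hand": 1
}}

```text
clock: 1.6
tcp_pos: [0.521, -0.2486, 0.2449]
orientation: [-3.099, -0.508, -0.0]
contact_force: [0.4, 0.4, 1.1]
grip_width: 0.0001
gripper_force: 0.0
```

Call:
{"name": "arm_command", "arguments": {
  "plan": "0.0175 -0.041 0 0;0.0175 -0.041 0 0;0.0175 -0.041 0 0;0.0175 -0.041 0 0;0.0175 -0.041 0 0;0.0175 -0.041 0 0;0.0175 -0.041 0 0;0.0175 -0.041 0 0;0.0175 -0.041 0 0;0.0175 -0.041 0 0;0.0175 -0.041 0 0;0.0175 -0.041 0 0;0 0 0 -8;0 0 0 -9;0 0 0 -9;0 0 0 -9;0 0 0 -9;0 0 0 -9;0 0 0 -9;0 0 0 -4"
}}

```text
clock: 4.1
tcp_pos: [0.5644, 0.2798, 0.2447]
orientation: [2.326, 2.11, -0.002]
contact_force: [1.0, -1.2, 0.6]
grip_width: -0.0002
gripper_force: 0.0
```

```bash
python3 - <<'E'
from h import *
o=r.get_obs();print(o['tcp_pos'],R.from_rotvec(o['orientation']).as_matrix().round(3),o['joints'].round(2))
E
```

```text
[0.56436054 0.27983466 0.24467848] [[ 0.097  0.995 -0.001]
 [ 0.995 -0.097 -0.002]
 [-0.002 -0.    -1.   ]] [-0.1   0.48 -0.63  1.64  0.3   1.13 -0.91]
```

Call:
{"name": "arm_command", "arguments": {
  "plan": "0 0 0.02 0;0 0 0.03 0;0 0 0.03 0;0 0 0.03 0;0 0 0.02 0;0 0 0.011 0;0 0 0 0"
}}

```text
clock: 4.97
tcp_pos: [0.5636, 0.2818, 0.1037]
orientation: [-2.328, -2.109, 0.002]
contact_force: [0.2, -0.2, 0.3]
grip_width: -0.0
gripper_force: 0.0
```

Call:
{"name": "arm_command", "arguments": {
  "plan": "-0.008 0 0 0;-0.006 0 0 0;-0.004 0 0 0;-0.004 0 0 0;-0.002 0 0 0;0 0 0 0"
}}

```text
clock: 5.72
tcp_pos: [0.5615, 0.2582, 0.1043]
orientation: [-2.328, -2.11, -0.0]
contact_force: [-1.0, -0.8, -0.6]
grip_width: -0.0002
gripper_force: 0.0
```

```bash
python3 - <<'E'
from h import *
p,d=eyes.grab_frame('scene');cv2.imwrite('pics/s1.png',cv2.resize(p[100:290,160:350,::-1],None,fx=3,fy=3,interpolation=cv2.INTER_CUBIC))
print(r.get_obs()['contact_force'],r.get_obs()['tcp_pos'])
E
```

```text
[-0.74698768 -0.1380624  -0.28848466] [0.56141849 0.25837996 0.10429046]
```

View pics/s1.png

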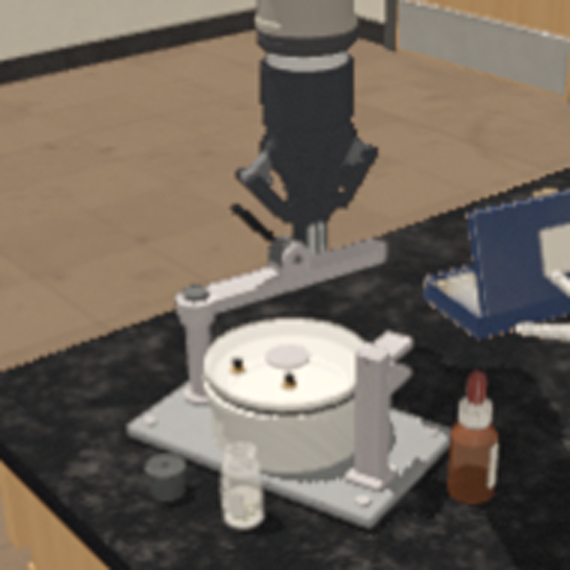

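Call:
{"name": "arm_command", "arguments": {
  "plan": "-0.002 0.004 0 0;-0.002 0.004 0 0;-0.0047 0.0007 0 2;-0.0093 0.0014 0 4;-0.0093 0.0014 0 4;-0.0093 0.0014 0 4;-0.0093 0.0014 0 4;-0.0093 0.0014 0 4;-0.0093 0.0014 0 4;-0.0093 0.0014 0 4;-0.0093 0.0014 0 4;-0.0093 0.0014 0 4;-0.0093 0.0014 0 4;0 0 0 0"
}}

```text
clock: 7.52
tcp_pos: [0.542, 0.1596, 0.1043]
orientation: [2.929, 1.133, -0.001]
contact_force: [-0.1, -0.9, 0.1]
grip_width: 0.0001
gripper_force: 0.0
```

```bash
cat > st.py <<'E'
from h import *
o=r.get_obs();M=R.from_rotvec(o['orientation']).as_matrix();d=o['tcp_pos']-[.4362,.2440,0]
print('t',o['clock'],'F',o['contact_force'].round(1),'z',o['tcp_pos'][2].round(4),'perp,along',(M.T@d)[:2].round(4),'tool angle from home deg',(np.degrees(np.arctan2(M[1,1],M[0,1]))+72).round(2))
E
python3 - <<'E'
import st
from h import *
p,d=eyes.grab_frame('scene');cv2.imwrite('pics/s2.png',cv2.resize(p[100:290,160:350,::-1],None,fx=3,fy=3,interpolation=cv2.INTER_CUBIC))
E
```

```text
t 7.525 F [-0.1 -0.9  0.1] z 0.1043 perp,along [0.0214 0.1337] tool angle from home deg 24.3
```

View pics/s2.png

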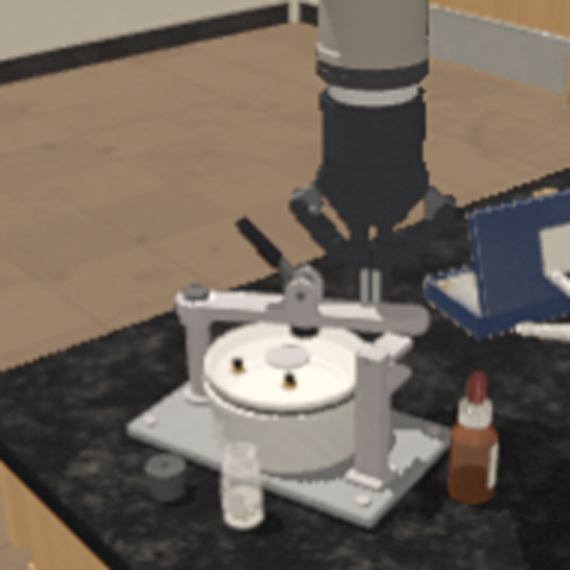

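The strap follows the finger: its end is at (425,318) nearing the keeper, and the lever is still up. Continuing.

Call:
{"name": "arm_command", "arguments": {
  "plan": "-0.0093 0.0014 0 4;-0.0093 0.0012 0 4;-0.0093 0.0012 0 4;-0.0093 0.0012 0 4;-0.0047 0.0005 0 2;-0.0047 0.0005 0 2;-0.0047 0.0005 0 2;0 0 0 0"
}}

```text
clock: 8.57
tcp_pos: [0.5026, 0.1272, 0.1042]
orientation: [3.092, 0.555, -0.001]
contact_force: [0.6, -0.2, -0.4]
grip_width: -0.0003
gripper_force: 0.0
```

```bash
python3 st.py
```

```text
t 8.575 F [ 0.6 -0.2 -0.4] z 0.1042 perp,along [0.0216 0.1326] tool angle from home deg 2.37
```

Now small steps until the stop is felt.

Call:
{"name": "arm_command", "arguments": {
  "plan": "-0.0023 0 0 1;-0.0023 0 0 1;-0.0015 0 0 0;0 0 0 0"
}}

```text
clock: 9.07
tcp_pos: [0.5001, 0.1262, 0.1048]
orientation: [-3.1, -0.501, -0.009]
contact_force: [8.1, 1.3, -6.4]
grip_width: -0.0
gripper_force: 4.2
```

Call:
{"name": "arm_command", "arguments": {
  "plan": "-0.0015 0 0 0;0 0 0 0;-0.0015 0 0 0;0 0 0 0"
}}

```text
clock: 9.57
tcp_pos: [0.5, 0.1263, 0.1054]
orientation: [-3.098, -0.5, -0.018]
contact_force: [15.0, 3.9, -10.8]
grip_width: 0.0002
gripper_force: 7.8
```

```bash
python3 st.py
```

```text
t 9.575 F [ 15.    3.9 -10.8] z 0.1054 perp,along [0.0247 0.1317] tool angle from home deg 0.35
```

Call:
{"name": "arm_command", "arguments": {
  "plan": "0.004 0 0 0;0.01 0 0 0;0.012 0 0 0;0 0 -0.02 0;0 0 -0.04 0;0 0 -0.04 0;0.06 0 0 0;0.06 0 0 0;0.06 0 0 0;0 0 0 0"
}}

```text
clock: 10.82
tcp_pos: [0.6928, 0.1909, 0.2022]
orientation: [-3.1, -0.501, 0.001]
contact_force: [-1.7, 0.4, -0.7]
grip_width: 0.0002
gripper_force: 0.0
```

```bash
python3 - <<'E'
import st
from h import *
p,d=eyes.grab_frame('scene');a=cv2.resize(p[150:290,190:340,::-1],None,fx=4,fy=4,interpolation=cv2.INTER_CUBIC)[:,:400]
p2,d2=eyes.grab_frame('top');np.savez('top1.npz',p=p2,d=d2);b=cv2.resize(p2[145:250,195:315,::-1],None,fx=3.3,fy=3.3,interpolation=cv2.INTER_CUBIC)
o=np.zeros((560,800,3),np.uint8);o[:a.shape[0],:400]=a;o[:b.shape[0],400:400+b.shape[1]]=b[:,:400];cv2.imwrite('pics/c3.png',o)
c=eyes.calibration('top');P=cloud(c,d2);X,Y,Z=P[...,0],P[...,1],P[...,2]
S=P[(Z>.101)&(Z<.108)&(X>.42)&(X<.5)&(Y>.09)&(Y<.25)]
v=cv2.fitLine(S[:,:2].astype(np.float32),cv2.DIST_HUBER,0,.001,.001).ravel();print(len(S),v,np.degrees(np.arctan2(v[1],v[0])))
E
```

```text
t 10.825 F [-1.7  0.4 -0.7] z 0.2022 perp,along [0.2266 0.131 ] tool angle from home deg 0.37
573 [ 0.3252504  -0.9456279   0.46231264  0.16253802] -71.01925
```

View pics/c3.png

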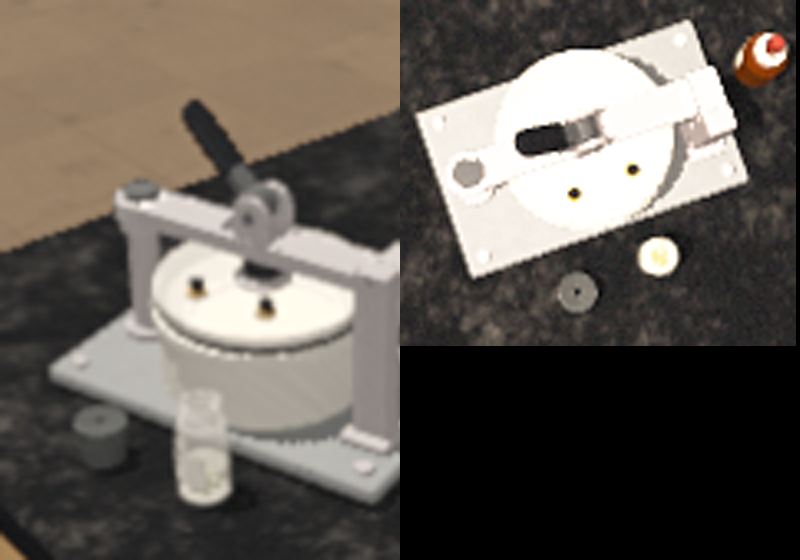

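The strap's end sits inside the keeper (right view at about (715,105)), the lever is up and the bystanders are untouched. Next I move above the lever.

Call:
{"name": "arm_command", "arguments": {
  "plan": "0 0 -0.03 0;-0.03 -0.011 0 0;-0.04 -0.015 0 0;-0.04 -0.015 0 0;-0.04 -0.015 0 0;-0.04 -0.015 0 0;-0.0267 -0.011 0 0;-0.01 -0.004 0 0;0 0 0 0"
}}

```text
clock: 12.05
tcp_pos: [0.4476, 0.1993, 0.2348]
orientation: [3.101, 0.502, 0.002]
contact_force: [0.8, 1.0, 0.1]
grip_width: -0.0001
gripper_force: 0.0
```

```bash
python3 st.py
```

```text
t 12.05 F [0.8 1.  0.1] z 0.2348 perp,along [-0.0031  0.0462] tool angle from home deg 0.39
```

Call:
{"name": "arm_command", "arguments": {
  "plan": "0.0033 -0.001 0.01 0;0 0 0.02 0;0 0 0.01 0;0 0 0.006 0;0 0 0.006 0;0 0 0.006 0;0 0 0.006 0;0 0 0.006 0;0 0 0.006 0;0 0 0.006 0;0 0 0 0"
}}

```text
clock: 13.42
tcp_pos: [0.4502, 0.2013, 0.1516]
orientation: [3.101, 0.502, -0.002]
contact_force: [-0.7, 0.2, -0.4]
grip_width: -0.0003
gripper_force: 0.0
```

```bash
python3 st.py
```

```text
t 13.425 F [-0.7  0.2 -0.4] z 0.1516 perp,along [-0.0004  0.045 ] tool angle from home deg 0.39
```

Call:
{"name": "arm_command", "arguments": {
  "plan": "0 0 0.004 0;0 0 0.004 0;0 0 0.004 0"
}}

```text
clock: 13.8
tcp_pos: [0.4507, 0.2021, 0.1403]
orientation: [-3.101, -0.502, -0.001]
contact_force: [-1.4, 3.5, 4.8]
grip_width: -0.0001
gripper_force: 2.1
```

Call:
{"name": "arm_command", "arguments": {
  "plan": "0 0 0.003 0;0 0 0.002 0;0 0 0 0"
}}

```text
clock: 14.18
tcp_pos: [0.4508, 0.2023, 0.1371]
orientation: [-3.101, -0.502, -0.002]
contact_force: [-6.6, -0.1, 23.9]
grip_width: 0.0001
gripper_force: 11.6
```

Call:
{"name": "arm_command", "arguments": {
  "plan": "0 0 -0.006 0;0 0 -0.02 0;0 0 -0.04 0;0 0 -0.04 0;0.06 0 0 0;0.06 0 0 0;0.06 0 0 0;0.05 0 0 0;0 0 0 0"
}}

```text
clock: 15.3
tcp_pos: [0.6711, 0.2733, 0.2383]
orientation: [3.1, 0.499, -0.003]
contact_force: [-0.6, -0.4, -0.4]
grip_width: 0.0002
gripper_force: 0.0
```

```bash
python3 - <<'E'
import st
from h import *
p,d=eyes.grab_frame('scene');a=cv2.resize(p[150:290,190:340,::-1],None,fx=4,fy=4,interpolation=cv2.INTER_CUBIC)[:,:400]
p2,d2=eyes.grab_frame('top');b=cv2.resize(p2[145:250,195:315,::-1],None,fx=3.3,fy=3.3,interpolation=cv2.INTER_CUBIC)
o=np.zeros((560,800,3),np.uint8);o[:a.shape[0],:400]=a;o[:b.shape[0],400:400+b.shape[1]]=b[:,:400];cv2.imwrite('pics/c4.png',o)
c=eyes.calibration('top');P=cloud(c,d2);X,Y,Z=P[...,0],P[...,1],P[...,2]
S=P[(Z>.101)&(Z<.108)&(X>.42)&(X<.5)&(Y>.09)&(Y<.25)]
v=cv2.fitLine(S[:,:2].astype(np.float32),cv2.DIST_HUBER,0,.001,.001).ravel();print(len(S),v,np.degrees(np.arctan2(v[1],v[0])))
Q=P[(Z>.114)&(Z<.15)&(X>.42)&(X<.48)&(Y>.15)&(Y<.25)];i=np.argsort(Q[:,1]);print(Q[i][::8].round(4))
E
```

```text
t 15.3 F [-0.6 -0.4 -0.4] z 0.2383 perp,along [0.2316 0.0461] tool angle from home deg 0.27
485 [ 0.3769469  -0.9262349   0.46094945  0.16117844] -67.8553
[[0.4567 0.1521 0.1269]
 [0.4566 0.1565 0.1285]
 [0.4508 0.1586 0.1216]
 [0.474  0.1604 0.1305]
 [0.4522 0.161  0.1299]
 [0.4614 0.1628 0.1262]
 [0.472  0.1648 0.1297]
 [0.452  0.1654 0.1325]
 [0.4615 0.1671 0.126 ]
 [0.4707 0.169  0.1234]
 [0.4594 0.1694 0.1261]
 [0.468  0.1714 0.1276]
 [0.4511 0.1717 0.1221]
 [0.4598 0.1737 0.1237]
 [0.462  0.1758 0.1239]
 [0.4643 0.1779 0.1234]
 [0.4598 0.1802 0.1246]
 [0.4558 0.1825 0.1223]
 [0.4515 0.1848 0.1212]
 [0.4602 0.189  0.1236]
 [0.4625 0.1911 0.1228]
 [0.4449 0.1915 0.1229]
 [0.4472 0.1936 0.1232]
 [0.4513 0.1957 0.1256]
 [0.4556 0.1978 0.1268]
 [0.4583 0.1999 0.1235]
 [0.4411 0.2004 0.1192]
 [0.4453 0.2024 0.1225]
 [0.4473 0.2045 0.1246]
 [0.4496 0.2066 0.124 ]
 [0.4564 0.2087 0.1227]
 [0.4539 0.2109 0.1253]
 [0.4387 0.2112 0.1245]
 [0.4409 0.2133 0.1253]
 [0.4454 0.2154 0.1241]
 [0.4475 0.2175 0.1258]
 [0.4477 0.2197 0.124 ]
 [0.452  0.2218 0.1253]
 [0.435  0.2223 0.1201]
 [0.439  0.2242 0.1253]
 [0.4413 0.2264 0.1241]
 [0.4371 0.2286 0.1237]]
```

View pics/c4.png

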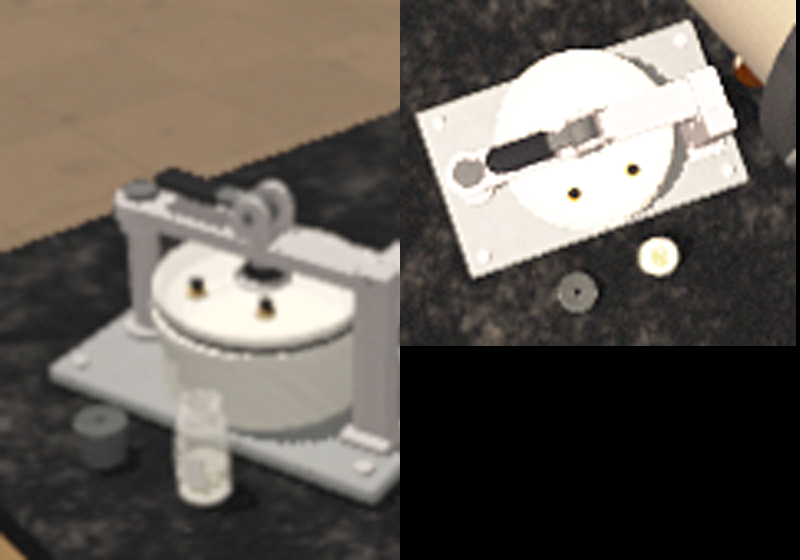

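The lever lies flat along the strap (scene view (200,195)), its upper face about 123–125 mm up. Before handing in, a quick check that the strap did not shift.

```bash
python3 - <<'E'
from h import *
p2,d2=eyes.grab_frame('top');c=eyes.calibration('top')
for d in(np.load('top1.npz')['d'],d2):
    P=cloud(c,d);X,Y,Z=P[...,0],P[...,1],P[...,2]
    S=P[(Z>.1)&(Z<.109)&(X>.44)&(X<.51)&(Y>.1)&(Y<.145)]
    v=cv2.fitLine(S[:,:2].astype(np.float32),cv2.DIST_HUBER,0,.001,.001).ravel();e=v[2:]-[.4362,.2440]
    print(len(S),v.round(4),np.degrees(np.arctan2(e[1],e[0])))
    L=P[(Z>.072)&(Z<.08)&(X>.38)&(X<.54)&(Y>.09)&(Y<.24)][:,:2].astype(np.float32);print(cv2.minEnclosingCircle(L))
E
```

```text
247 [ 0.4332 -0.9013  0.4763  0.1222] -71.76443257438164
((0.4635064899921417, 0.16443543136119843), 0.06193254142999649)
243 [ 0.5487 -0.836   0.4749  0.1242] -72.11017452325719
((0.46351975202560425, 0.16413618624210358), 0.062000881880521774)
```

The strap is at −72°, the same as the plate axis, so it is home; the lid hasn't moved. Handing in.

```bash
python3 -c "
from bench import ticket
print(ticket.hand_in())"
```

```text
the job is handed in; nothing more can be done
None
```

I handed the job in with the strap home in the keeper, the cam lever fully down on its stop, and the lid, vial and stopper where they stood. The arm partly hid the bottle in the last picture, but nothing touched it. The foot's force on the lid could not be measured directly, and the hand-in returned no verdict.

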